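# Hang the arbor spanner and hold the starter's recessed reset down with the pin punch

## Robot

A 6-joint arm with a two-finger parallel gripper is mounted at the origin on the work surface. World frame = base frame: x ahead of the robot, y to its left, z up, the work surface at z = 0. Lengths are in m, angles in rad, forces in N, time in s.
With the tool pointing down it reaches from about 0.425 to 0.95 m from the base axis. Payload 3.5 kg.
Tool frame: the origin (TCP) lies midway between the tips of the shut fingers; the grasp point (between the pads) lies ctrl.grasp_offset behind it (ctrl.grasp_offset is the distance from the TCP to the grasp point, in m); x points along the fingers, y is the direction in which the jaws open and shut, and the axes are right-handed (so a half turn about x gives the same grasp; the last joint's range is limited). The gripper opens to 85 mm and grips with 20 to 120 N. Pads are 22 mm wide; open, the fingers measure 114 mm over their backs; the gripper's body (76 mm by 85 mm) begins 54 mm behind the grasp point. The pads swing forward as they close: fully open they stand 13 mm farther back than shut.
Start: joints at [-1.475, 0.286, 1.577, -0, 1.279, -0.15], TCP at [0.164, -0.655, 0.231] pointing down, gripper open.
Joint ranges: [-2.77, 2.77], [-0.9, 2.22], [0.21, 2.48], [-1.53, 4.67], [0.24, 2.81], [-2.84, 2.84]. Speed limits (rad/s): [2.79, 2.79, 3.14, 3.14, 3.14, 3.14].

## Interface

Orientations are given as a unit quaternion [x, y, z, w].
In Python, from plant import readout, read_camera, sign_off, ctrl gives the robot as it stands.
- The arm moves only by the tool drive_tool, never from a script. Its argument "steps" is a list of rows, each a list of 5 numbers: the shift along the tool's x, y, z in cm, then the turn about the tool's x in degrees, then the opening, from 0 (shut) to 1 (fully open). A call has 1 to 10 rows; each row shifts and turns the commanded pose from where the row before left it, along the tool's axes as they then stand; what a row does not reach is not made up. A row lasts 1/10 s, in which the tool goes at most 50 mm and 8.59 degrees, less where a joint would pass 70% of its speed; a pose out of reach is approached as far as the arm can. A call is refused whole if a number of a shift passes 5 or a number of a turn 8.59, either way. A call with a gripper value outside its range is refused whole. The fingers move at their own pace and stop on an object; "force" is the grip in N (left out, the last holds). Time passes only in rows, so rows that do not move let the fingers close. It gives the time, the measured TCP pose, the force and the opening at its end, in the units of the state.
- readout.get_state(): the state, without advancing time (a new reading comes with each control period).
- read_camera(name): name is "scene" or "side" or "wrist"; returns a dict with "frame" (480x640x3 uint8, red, green, blue), "vertical_fov" (degrees; the focal length in pixels is half the picture's height over the tangent of half this angle, whatever the lens; pixels are square), "cx", "cy" (the principal point, pixels), "k1" (the pictures are not rectified: a ray, as slopes to the right and down, at radius r is drawn at 1 + k1 r^2 times it, then the intrinsics apply), "eye" and "orientation" of the camera in the world. Camera axes: x right, y up, looking along -z (the intrinsics and any distortion apply to the point x, -y, -z); pixel columns grow to the right and rows downward; lengths in m; the calibration is good to about 2 mm. A picture is of the moment at which its call begins. There is no depth.
- sign_off(): hands the job in, once; it reports no verdict.
The state is a dict: "time": time; "qpos": joint angles; "dq": joint speeds; "joint_efforts": joint torques, N m; "eef_pos": TCP position; "tcp_rot": TCP orientation; "contact_force": force on the tool from outside, world axes, zero at the start; "wrist_torque": the same for the moment, N m; "opening": opening from 0.0 (shut) to 1.0 (fully open).
Only numpy, scipy, OpenCV 4.12 (cv2) and the standard library are available. Lean on these libraries where they do the work, as an engineer would, in place of code of your own. Each camera call takes 0.05 s, during which the arm holds its last target. There are 200 camera calls.

## Task

The sander's starter has tripped. Hang the loose arbor spanner by its round eye on the peg of the sloped board and let go of it; then take the pin punch out of the wooden rack, reach its thin end through the round hole in the cover of the grey starter box and push the recessed reset button right down. Finish while still gripping the punch and holding the button fully down; leave the other two rack tools in the rack.

Things in the scene. Friction and masses are not known exactly. Their poses are not given: they have to be found in the camera images.
- spanner_grip (a point): (All sizes here in mm.) Flat steel arbor spanner lying on the table, 10 thick, about 160 long, 220 g. This point is the middle of its straight shaft (22 wide across y, 50 of it clear lengthwise), 5 above its underside, near its centre of mass. Own x runs along the shaft towards the round eye, z is square to the flat. An open jaw 41 wide is at the -x end (end at x = -84)
- spanner_eye (a point): (mm) Centre of the spanner's round eye (hole 24, outside 44, 10 thick), 52 along +x from spanner_grip, midway through the thickness; same axes
- peg_base (a point): (mm) Foot of the one steel peg (diameter 10, 45 long) on the face of the sloped plywood board, which is fixed to the table. Own z points out along the peg: square to the board, 40 degrees from vertical, leaning to the board's front (the robot's side); x points up the slope of the board, y level along it. The face is flat, 150 wide in y, and reaches from 150 down the slope to 40 up the slope of the peg
- punch_grip (a point): (mm) Pin punch: straight round dark steel tool standing upright in a rack hole, 147 long, 130 g: grip diameter 18 and 85 long, with two bright bands, then a thin pin diameter 7.6 and 62 long below it (hidden in the rack at first). This point is the middle of the grip, 42.5 above its shoulder; z points from the pin up the grip
- punch_tip (a point): (mm) Lower end of the punch's pin, 104.5 below punch_grip along its axis; same axes
- rack: (mm) Fixed wooden rack block 55 (x) by 180 (y) by 70 high, origin at the centre of its underside, z up. Three through holes of diameter 13 at y = -60, 0, 60 each hold one upright tool whose shoulder rests on the rack's top; which hole holds which tool varies. A tool must be lifted 65 to come clear
- marker: (mm) Rack tool to leave alone: bulbous wooden-handled marking tool, 30 in diameter, top 74 above the rack. Origin at its shoulder, on the rack's top; z up
- hexkey: (mm) Rack tool to leave alone: T-handled hex key, cross bar 62 long along its y, roughly across the rack, top 74 above the rack. Origin at its shoulder, on the rack's top; z up
- box: (mm) Fixed grey steel starter box 140 by 140 by 80 high, origin at the centre of its underside, z up. On its cover: the reset hole at x = -20, y = 30 with a bright ring round it, and a grey bar-shaped isolator knob at x = 10, y = -33 (19 high), not used
- hole (a point): (mm) Centre of the mouth of the reset hole, at the top of the bright ring (3 thick, inside diameter 21) on the cover (5 thick, hole diameter 20)
- reset (a joint): Press of the recessed reset button: 0 is up, 0.006 (m) is fully down; springs back, 2 N to start and 5 N at the bottom, then a hard stop
- reset_top (a point): (mm) Centre of the white reset button's top (diameter 26), straight below the hole's centre and 31 below its mouth when up; z up
Things that resemble listed ones, but are neither listed nor needed, are in the scene too. There is more than one size of the part that bears spanner_grip; the job needs the smaller.

How it is judged:
On the way, in this order (a step that is already met when the one before it is completed fails the run):
1. the spanner hangs by its eye on the peg, let go (x of spanner_eye in the frame of peg_base between -0.011 and 0.011 m and y of spanner_eye in the frame of peg_base between -0.011 and 0.011 m and z of spanner_eye in the frame of peg_base between 0 and 0.025 m and contact force between each of the arm, the fingers and spanner below 0.1 N and linear speed of spanner below 0.03 m/s), for 0.2 s.
2. the punch, gripped, holds the reset button down (value of joint reset above 0.0048 m and contact force between punch and reset above 2 N and contact force between the fingers and punch above 2 N), for 0.3 s.
At the end, for the whole second after the job is handed in: Spanner at rest on the peg, untouched, eye centre within 11 mm of the peg axis each way and under 25 mm out from the board; the gripped punch presses the reset with over 2 N and holds it at least 4.8 of 6 mm down through the last second; the other rack tools stay in the rack (all of step 1 and all of step 2); the arm keeps its last pose, push and grip.
It fails at once if another rack tool is taken out or knocked over (distance of any of marker, hexkey from where it was at the start of the episode above 0.025 m or angle between any of marker, hexkey's own z axis and vertical above 0.5 rad).
It also fails if it takes over 56 s, if anything falls off the work surface, if the arm or the gripper's body presses on something with over 40 N, if the wrist force passes 120 N, or if a joint passes its speed limit or range.

## Working session

There is one attempt and no reset: what is moved stays moved. The work goes in short steps, Python scripts to look and compute and a tool call to move; the robot and the scene stay as the last step left them, time stands still between calls to the robot, and variables do not carry over. Pictures are saved under pics/ and viewed, about 8 in all and at most 12, crops included, and the job is handed in when it is done.

Besides the shell and the picture viewer there is one more tool, called after ">>>" as name([rows], argument=value, ...), one row to a line, values as JSON. drive_tool: Moves the arm, as the interface text tells. Its arguments: {"type":"object","properties":{"steps":{"type":"array","items":{"type":"array","items":{"type":"number"}}},"force":{"type":"number"}},"required":["steps"]}

```bash
mkdir -p pics; ls; cat > h.py <<'E'
import numpy as np, cv2
from scipy.spatial.transform import Rotation as R
from plant import readout, read_camera, sign_off, ctrl
def snap(name, tag):
    c=read_camera(name); cv2.imwrite(f'pics/{tag}.png', c['frame'][:,:,::-1])
    import pickle; pickle.dump(c, open(f'pics/{tag}.pkl','wb')); return c
def load(tag):
    import pickle; return pickle.load(open(f'pics/{tag}.pkl','rb'))
def K(c):
    f=240/np.tan(np.radians(c['vertical_fov'])/2)
    return np.array([[f,0,c['cx']],[0,f,c['cy']],[0,0,1.]]), np.array([c['k1'],0,0,0,0.])
def ray(c,uv):
    k,d=K(c); p=cv2.undistortPoints(np.array([[uv]],float),k,d)[0,0]
    v=R.from_quat(c['orientation']).apply([p[0],-p[1],-1]); return np.array(c['eye']),v/np.linalg.norm(v)
def onz(c,uv,z):
    e,v=ray(c,uv); return e+v*(z-e[2])/v[2]
def tri(obs):
    A=0;b=0;L=[ray(c,uv) for c,uv in obs]
    for e,v in L:
        P=np.eye(3)-np.outer(v,v); A=A+P; b=b+P@e
    x=np.linalg.solve(A,b); return x,[np.linalg.norm((np.eye(3)-np.outer(v,v))@(x-e))*1e3 for e,v in L]
def proj(c,X):
    k,d=K(c); q=R.from_quat(c['orientation']).inv().apply(np.array(X)-c['eye']); q=q*[1,-1,-1]
    return cv2.projectPoints(q.reshape(1,1,3),np.zeros(3),np.zeros(3),k,d)[0].ravel()
E
python3 - <<'E'
from h import *
np.set_printoptions(precision=4,suppress=True)
for n in ('scene','side','wrist'):
    c=snap(n,n+'0'); print(n,c['vertical_fov'],c['k1'],c['eye'],c['orientation'])
cv2.imwrite('pics/wrist0s.png',cv2.imread('pics/wrist0.png'))
print(readout.get_state(), ctrl.grasp_offset)
E
```

```text
pics
scene 53.79186713429238 -0.024688806205434635 [ 0.9516 -0.7698  0.8026] [0.42   0.1294 0.2767 0.8545]
side 49.351229446335566 0.05300382992842943 [0.3087 0.8653 1.0863] [-0.0335  0.3587  0.9306 -0.0645]
wrist 66.25411814503754 -0.005916641152851701 [ 0.2389 -0.6351  0.373 ] [-0.1206  0.0948 -0.6074  0.7794]
{'time': 0.15, 'qpos': array([-1.475 ,  0.287 ,  1.5778,  0.    ,  1.2785, -0.15  ]), 'dq': array([-0.0019, -0.0033, -0.0032, -0.0013, -0.0007, -0.0007]), 'joint_efforts': array([  0.0008, -40.6607, -29.3138,  -0.0001,   0.004 ,   0.    ]), 'eef_pos': array([ 0.1642, -0.6542,  0.2302]), 'tcp_rot': array([ 0.7018,  0.0873, -0.7018,  0.086 ]), 'contact_force': array([-0.4952, -0.5543, -0.032 ]), 'wrist_torque': array([ 0.0339,  0.0105, -0.0156]), 'opening': 0.9982481189128357} 0.0187
```

View pics/scene0.png

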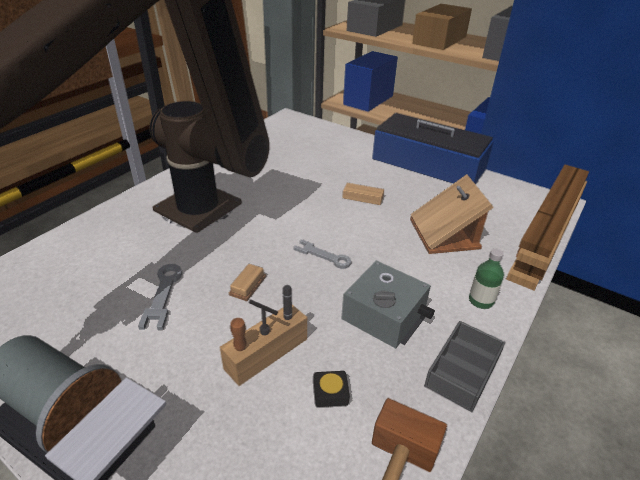

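View pics/side0.png

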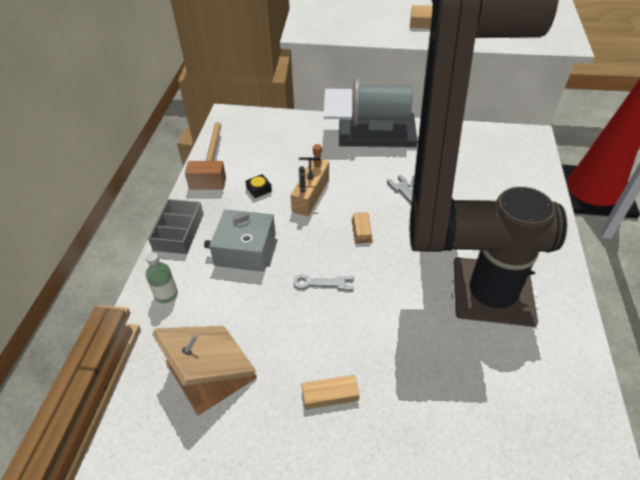

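The scene view shows the smaller spanner at (323,254) with its eye at (342,261), and the larger one at (163,295). The punch is at (287,300), the hex key at (265,315), the marker at (238,333), the reset ring at (386,278) and the peg at (463,192). The side view shows the eye at (301,282), the peg at (190,345), the ring at (246,238) and the punch at (303,178).

```bash
python3 - <<'E'
from h import *
np.set_printoptions(precision=4,suppress=True)
s=load('scene0');d=load('side0')
for n,a,b in [('eye',(342,261),(301,282)),('jaw',(301,247),(349,283)),('ring',(386,278),(246,238)),('punchtop',(288,288),(303,169)),('pegtip',(460,186),(194,338)),('pegfoot',(465,194),(187,351))]:
    print(n,*tri([(s,a),(d,b)]))
a=s['frame'][:,:,::-1];b=d['frame'][:,:,::-1]
def cr(im,x,y,w,h,W,H): return cv2.resize(im[y:y+h,x:x+w],(W,H),interpolation=cv2.INTER_CUBIC)
top=np.hstack([cr(a,285,225,80,60,400,300),cr(a,400,165,100,75,400,300)])
bot=np.hstack([cr(b,285,260,80,60,400,300),cr(b,140,310,120,90,400,300)])
cv2.imwrite('pics/mos.png',np.vstack([top,bot]))
E
```

```text
eye [0.4907 0.0392 0.0039] [np.float64(1.0401434793979465), np.float64(1.0401434793978734)]
jaw [0.3676 0.0249 0.0012] [np.float64(0.8077274717220277), np.float64(0.8077274717220299)]
ring [ 0.6456 -0.0281  0.0796] [np.float64(0.9992935132350192), np.float64(0.999293513234841)]
punchtop [ 0.5291 -0.2404  0.1488] [np.float64(2.0550046827226875), np.float64(2.0550046827226884)]
pegtip [0.6632 0.3265 0.1521] [np.float64(1.007779139776126), np.float64(1.0077791397762859)]
pegfoot [0.6777 0.3426 0.1245] [np.float64(0.1891203749132195), np.float64(0.1891203749132321)]
```

View pics/mos.png

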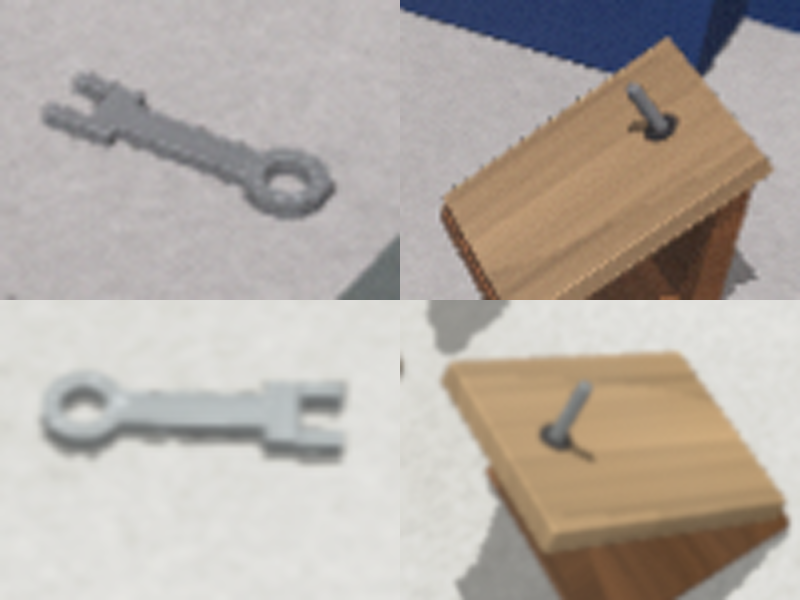

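```bash
cat >> h.py <<'E'
def plan(xyz=None, ydeg=None, dz=None):
    "world target TCP -> rows in tool axes: turn rows carry the shift too; prints rows"
    s=readout.get_state(); p=s['eef_pos']; r=R.from_quat(s['tcp_rot']); M=r.as_matrix()
    yaw=np.degrees(np.arctan2(M[1,1],M[0,1]))
    t=0 if ydeg is None else (yaw-ydeg+180)%360-180   # tool x down: + turn = - yaw
    d=np.array(xyz)-p
    print('t %.2f'%s['time'],'tcp',p.round(4),'yaw y %.1f'%yaw,'down',M[:,0].round(3),'turn %.1f'%t)
    R2=r*R.from_euler('x',t,degrees=True)
    print(' shift cm before turn',(r.inv().apply(d)*100).round(2),' after turn',(R2.inv().apply(d)*100).round(2))
E
python3 - <<'E'
from h import *
np.set_printoptions(precision=4,suppress=True)
s=load('scene0');d=load('side0');w=load('wrist0')
st=readout.get_state();r=R.from_quat(st['tcp_rot']);print(r.as_matrix())
print('cam in tool',r.inv().apply(np.array(w['eye'])-st['eef_pos']),'look',r.inv().apply(-R.from_quat(w['orientation']).as_matrix()[:,2]))
def A(x,y):return (400+(x-400)/4,165+y/4)
def B(x,y):return (140+x*.3,310+(y-300)*.3)
for n,a,b in [('topR',(668,38),(447,367)),('topL',(772,165),(547,545)),('bot',(443,210),(683,355)),('tip',(634,90),(583,387)),('foot',(659,128),(553,436))]:
    print(n,*tri([(s,A(*a)),(d,B(*b))]))
# spanner masks centroid
def C(x,y):return (285+x/5,225+y/5)
def D(x,y):return (285+x/5,260+(y-300)/5)
for n,a,b in [('eye',(290,181),(83,407)),('jawL',(50,115),(340,450)),('jawR',(86,82),(342,393))]:
    print(n,*tri([(s,C(*a)),(d,D(*b))]))
plan((0.45,0.0,0.2),97);plan((0.45,0.0,0.2),-83)
E
```

```text
[[-0.0002  0.2433 -0.9699]
 [ 0.0018 -0.9699 -0.2433]
 [-1.     -0.0018 -0.0003]]
cam in tool [-0.1427 -0.0006 -0.0771] look [0.9529 0.0007 0.3034]
topR [0.5833 0.3226 0.1767] [np.float64(89.6264087094674), np.float64(89.62640870946731)]
topL [0.5865 0.3832 0.0697] [np.float64(159.76314916671976), np.float64(159.76314916671993)]
bot [0.4641 0.235  0.0601] [np.float64(109.6305117838672), np.float64(109.63051178386733)]
tip [0.536  0.3141 0.1411] [np.float64(124.4131681732909), np.float64(124.41316817329086)]
foot [0.5542 0.3291 0.1073] [np.float64(124.64662200809853), np.float64(124.6466220080984)]
eye [0.4914 0.0387 0.0046] [np.float64(1.2470571914097752), np.float64(1.2470571914096915)]
jawL [ 0.3506  0.0296 -0.0161] [np.float64(5.038652434230238), np.float64(5.038652434230416)]
jawR [0.3625 0.027  0.0194] [np.float64(7.250073741374402), np.float64(7.2500737413744805)]
t 0.15 tcp [ 0.1642 -0.6542  0.2302] yaw y -75.9 down [-0.     0.002 -1.   ] turn -172.9
 shift cm before turn [  3.14 -56.49 -43.64]  after turn [ 3.14 61.44 36.34]
t 0.15 tcp [ 0.1642 -0.6542  0.2302] yaw y -75.9 down [-0.     0.002 -1.   ] turn 7.1
 shift cm before turn [  3.14 -56.49 -43.64]  after turn [  3.14 -61.44 -36.34]
```

```bash
python3 - <<'E'
from h import *
np.set_printoptions(precision=4,suppress=True)
s=load('scene0');d=load('side0')
def A(x,y):return (400+(x-400)/4,165+y/4)
def B(x,y):return (140+(x-400)*.3,310+(y-300)*.3)
P={}
for n,a,b in [('topR',(668,38),(447,367)),('topL',(772,165),(547,545)),('bot',(443,210),(683,355)),('tip',(634,90),(583,387)),('foot',(659,128),(553,436))]:
    P[n],e=tri([(s,A(*a)),(d,B(*b))]);print(n,P[n],e[0])
E
```

```text
topR [0.7006 0.338  0.1966] 28.8436283409728
topL [0.7134 0.3957 0.0711] 33.54373013458938
bot [0.6066 0.2351 0.0761] 25.274834140776022
tip [0.6626 0.3206 0.1503] 0.21592717754263893
foot [0.6812 0.3388 0.1183] 1.0993795557672192
```

>>> drive_tool([
  [0,-5,-4.4,1,1],
  [0,-5,-4.4,1,1],
  [0,-5,-4.4,1,1],
  [0,-5,-4.4,1,1],
  [0,-5,-4.4,1,1],
  [0,-5,-4.4,1,1],
  [0,-5,-4.4,1,1],
  [0,-5,-4.4,0,1],
  [0,-5,-4,0,1],
  [0,-5,-1,0,1],
])

```text
time: 1.15
eef_pos: [0.4001, -0.2172, 0.2315]
tcp_rot: [0.706, 0.044, -0.705, 0.044]
contact_force: [1.1, 0.1, 0.1]
opening: 1.005
```

```bash
python3 - <<'E'
from h import *
np.set_printoptions(precision=4,suppress=True)
s=load('scene0');d=load('side0')
def A(x,y):return (400+(x-400)/4,165+y/4)
def B(x,y):return (140+(x-400)*.3,310+(y-300)*.3)
P={}
for n,a,b in [('tn',(668,38),(547,545)),('tf',(772,165),(447,367)),('bn',(443,210),(785,500))]:
    P[n],e=tri([(s,A(*a)),(d,B(*b))]);print(n,P[n],e[0])
u=P['tn']-P['bn'];v=P['tf']-P['tn'];n=np.cross(u,v);n/=np.linalg.norm(n)*np.sign(n[2])
print('up',u,np.degrees(np.arctan2(u[1],u[0])),np.linalg.norm(u),'lvl',v,np.degrees(np.arctan2(v[1],v[0])),np.linalg.norm(v),'n',n)
plan((0.43,0.035,0.2),-83)
E
```

```text
tn [0.6529 0.4206 0.1391] 1.8642102294654312
tf [0.76   0.3095 0.1364] 1.6446136725709355
bn [0.5514 0.3092 0.0131] 0.8272580192454765
up [0.1015 0.1114 0.126 ] 47.656239852096576 0.19644491247138335 lvl [ 0.1072 -0.111  -0.0027] -46.0159323677989 0.15435229796299887 n [-0.4525 -0.4553  0.7668]
t 1.15 tcp [ 0.4001 -0.2172  0.2315] yaw y -82.9 down [ 0.001 -0.    -1.   ] turn 0.1
 shift cm before turn [  3.15 -24.66  -6.09]  after turn [  3.15 -24.67  -6.04]
```

>>> drive_tool([
  [1.6,-4.9,-1.2,0,1],
  [1.6,-4.9,-1.2,0,1],
  [1.6,-4.9,-1.2,0,1],
  [1.6,-4.9,-1.2,0,1],
  [1.7,-4.9,-1.2,0,1],
  [0,0,0,0,1],
  [0,0,0,0,1],
])

```text
time: 1.85
eef_pos: [0.4257, 0.0187, 0.1543]
tcp_rot: [-0.705, -0.045, 0.706, -0.045]
contact_force: [0.2, -0.6, -0.3]
opening: 1.001
```

```bash
python3 - <<'E'
from h import *
np.set_printoptions(precision=4,suppress=True)
c=snap('wrist','w1'); print(proj(c,(0.4907,0.039,.005)),proj(c,(0.4395,.033,.005)))
plan((0.43,0.035,0.15))
E
```

```text
[299.7047 143.7759] [299.798  209.9922]
t 1.90 tcp [0.4263 0.0175 0.155 ] yaw y -82.9 down [ 0.    -0.001 -1.   ] turn 0.0
 shift cm before turn [ 0.5  -1.69 -0.58]  after turn [ 0.5  -1.69 -0.58]
```

View pics/w1.png

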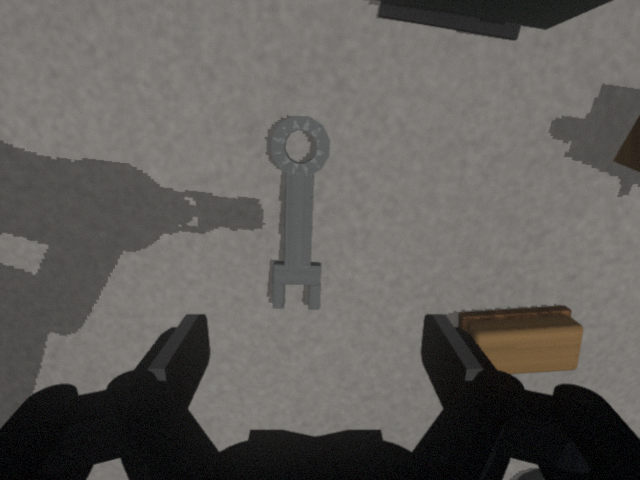

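The wrist view shows the small spanner with its hole at (299,146) and its jaw end at (297,306). The shaft runs almost straight up the picture, and the fingers are clear of it.

```bash
python3 - <<'E'
from h import *
np.set_printoptions(precision=4,suppress=True)
c=load('w1');s=load('scene0');d=load('side0')
e,er=tri([(c,(299.3,146)),(s,(343,261.2)),(d,(301.6,281.4))]);print(e,er)
e=onz(c,(299.3,146),.006); j=onz(c,(297,306),.010); print(e,j,np.linalg.norm(e-j))
h=np.arctan2(*(e-j)[[1,0]]); g=e-.052*np.array([np.cos(h),np.sin(h),0]); print('head',np.degrees(h),'grip',g)
print(proj(c,g))
plan((g[0],g[1],0.06),np.degrees(h)-90)
E
```

```text
[0.4905 0.039  0.0046] [np.float64(1.4941050851613706), np.float64(1.940642449038884), np.float64(0.8104919003327586)]
[0.4891 0.0391 0.006 ] [0.3565 0.0256 0.01  ] 0.1333269848709349
head 5.7914609250215685 grip [0.4373 0.0338 0.006 ]
[298.412  212.7333]
t 1.90 tcp [0.4263 0.0175 0.155 ] yaw y -82.9 down [ 0.    -0.001 -1.   ] turn 1.3
 shift cm before turn [ 9.5  -1.49 -1.29]  after turn [ 9.5  -1.52 -1.26]
```

>>> drive_tool([
  [3,-0.5,-0.4,1.3,0.6],
  [3,-0.5,-0.4,0,0.6],
  [3.5,-0.5,-0.5,0,0.6],
  [2,0,0,0,0.6],
  [0,0,0,0,0.6],
  [0,0,0,0,0.6],
])

```text
time: 2.5
eef_pos: [0.4384, 0.0325, 0.0407]
tcp_rot: [0.707, 0.035, -0.706, 0.035]
contact_force: [-0.1, -0.1, 0.9]
opening: 0.6
```

```bash
python3 - <<'E'
from h import *
plan((.4373,.0338,0.003),-84.2)
E
```

```text
t 2.50 tcp [0.4384 0.0325 0.0407] yaw y -84.4 down [ 0.001 -0.    -1.   ] turn -0.2
 shift cm before turn [ 3.77 -0.14  0.09]  after turn [ 3.77 -0.14  0.09]
```

>>> drive_tool([
  [1.5,-0.1,0.1,0,0.4],
  [1.3,0,0,0,0.4],
  [1,0,0,0,0.4],
  [0,0,0,0,0.2],
  [0,0,0,0,0.1],
  [0,0,0,0,0.1],
  [0,0,0,0,0.1],
  [0,0,0,0,0.1],
], force=60)

```text
time: 3.3
eef_pos: [0.4368, 0.0348, 0.0024]
tcp_rot: [0.706, 0.036, -0.706, 0.036]
contact_force: [-0.6, -1.7, 0.0]
opening: 0.23
```

>>> drive_tool([
  [-3,0,0,0,0.1],
  [-5,0,0,0,0.1],
  [-5,0,0,0,0.1],
  [-4,0,0,0,0.1],
  [0,0,0,0,0.1],
  [0,0,0,0,0.1],
])

```text
time: 3.9
eef_pos: [0.4367, 0.0349, 0.1726]
tcp_rot: [0.707, 0.036, -0.705, 0.036]
contact_force: [-0.2, -0.1, -3.3]
opening: 0.234
```

```bash
python3 - <<'E'
from h import *
c=snap('wrist','w2')
cv2.imwrite('pics/w2c.png',c['frame'][:,:,::-1])
plan((.6117,.2702,.180),-45)
E
```

```text
t 3.95 tcp [0.4355 0.035  0.1707] yaw y -84.2 down [-0.002  0.    -1.   ] turn -39.2
 shift cm before turn [ -0.95 -21.62 -19.9 ]  after turn [ -0.95  -4.17 -29.09]
```

View pics/w2c.png

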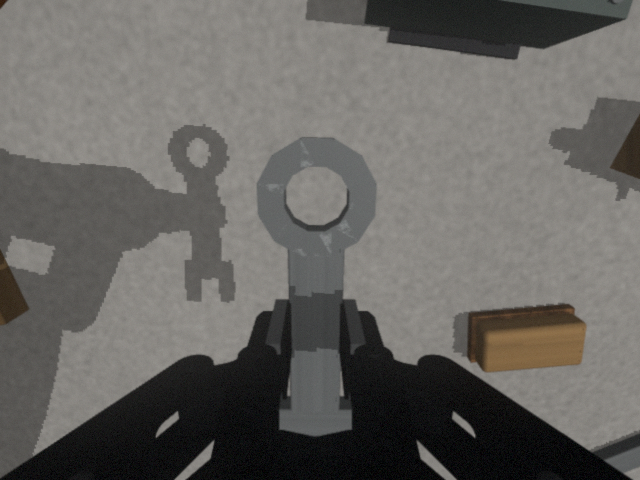

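The spanner is gripped, with the hole centre at (317,196) and the outer ring about 118 px wide, and it looks near level.

```bash
cat >> h.py <<'E'
def t2w(v):
    s=readout.get_state(); return s['eef_pos']+R.from_quat(s['tcp_rot']).apply(v)
E
python3 - <<'E'
from h import *
c=load('w2')
for a in (-20,-10,0,10,20,30):
  q=np.radians(a);print(a,[proj(c,t2w(np.array([-.0026-L*np.sin(q),0,-L*np.cos(q)]))).round(1) for L in (.030,.052,.074)])
E
```

```text
-20 [array([315. , 250.6]), array([315. , 200.5]), array([315. , 151.1])]
-10 [array([315. , 251.2]), array([315.1, 198.7]), array([315.1, 144.2])]
0 [array([315.1, 254.1]), array([315.1, 200.7]), array([315.2, 142.1])]
10 [array([315.1, 259.4]), array([315.2, 207.2]), array([315.2, 146.6])]
20 [array([315.1, 267.1]), array([315.2, 218.8]), array([315.3, 159.2])]
30 [array([315.1, 277.1]), array([315.2, 235.8]), array([315.4, 181.8])]
```

>>> drive_tool([
  [0,-1.5,-4,-8,0.1],
  [0,-1,-4.5,-8,0.1],
  [-0.5,-0.5,-4.8,-8,0.1],
  [-0.5,0,-4.8,-8,0.1],
  [0,0,-4.8,-7.2,0.1],
  [0,0,-4.5,0,0.1],
  [0,0,0,0,0.1],
  [0,0,0,0,0.1],
])

```text
time: 4.75
eef_pos: [0.6686, 0.1821, 0.1769]
tcp_rot: [-0.65, -0.272, 0.656, -0.27]
contact_force: [-0.9, -0.7, -1.8]
opening: 0.233
```

```bash
python3 - <<'E'
from h import *
plan((.6117,.2702,.180),-45)
E
```

```text
t 4.75 tcp [0.6686 0.1821 0.1769] yaw y -44.9 down [-0.008 -0.001 -1.   ] turn 0.1
 shift cm before turn [ -0.28 -10.25  -2.21]  after turn [ -0.28 -10.25  -2.2 ]
```

>>> drive_tool([
  [0,-3.5,0,0,0.1],
  [-0.3,-3.5,-1.1,0,0.1],
  [0,-3.2,-1.1,0,0.1],
  [0,0,0,0,0.1],
  [0,0,0,0,0.1],
  [0,0,0,0,0.1],
])

```text
time: 5.35
eef_pos: [0.6134, 0.268, 0.1842]
tcp_rot: [-0.653, -0.27, 0.654, -0.27]
contact_force: [0.2, 0.8, -2.3]
opening: 0.234
```

```bash
python3 - <<'E'
from h import *
c=snap('wrist','w3');snap('scene','s3');snap('side','d3')
plan((.6117,.2702,.180),-45)
n=np.array([-.4545,-.4545,.766])
for f in ((.6825,.341,.117),):print(proj(c,f),proj(c,f+n*.045))
E
```

```text
t 5.50 tcp [0.614  0.268  0.1846] yaw y -45.1 down [-0. -0. -1.] turn -0.1
 shift cm before turn [ 0.46 -0.32  0.01]  after turn [ 0.46 -0.32  0.01]
[310.68424262  83.77554476] [310.12034347 143.24533901]
```

View pics/w3.png

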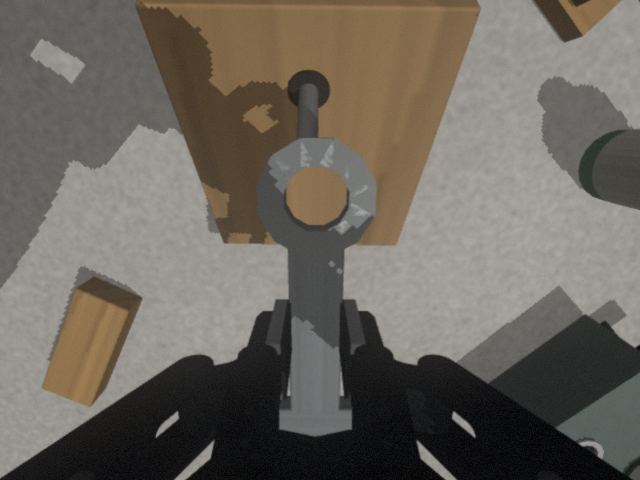

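The wrist view shows the peg's collar at (309,89) and its shaft running under the eye along u≈309. The eye hole is at (317,196), so the tip is hidden. I'll check the scene and side views.

```bash
python3 - <<'E'
from h import *
np.set_printoptions(precision=4,suppress=True)
s=load('scene0');d=load('side0');c=load('w3')
def A(x,y):return (400+(x-400)/4,165+y/4)
def B(x,y):return (140+(x-400)*.3,310+(y-300)*.3)
f,e=tri([(s,A(659,128)),(d,B(553,436)),(c,(309,89))]);print('foot3',f,e)
for t in (.0,.025,.045):
  X=f+t*np.array([-.4545,-.4545,.766]);print(t,X,proj(c,X))
a=load('s3')['frame'][:,:,::-1];b=load('d3')['frame'][:,:,::-1]
def cr(im,x,y,w,h,W,H): return cv2.resize(im[y:y+h,x:x+w],(W,H),interpolation=cv2.INTER_CUBIC)
cv2.imwrite('pics/m3.png',np.hstack([cr(a,405,140,100,100,400,400),cr(b,150,290,100,100,400,400)]))
E
```

```text
foot3 [0.6807 0.3393 0.1184] [np.float64(0.9206792147861973), np.float64(1.4647594070102052), np.float64(0.8511427172722007)]
0.0 [0.6807 0.3393 0.1184] [310.5575  88.5042]
0.025 [0.6694 0.328  0.1375] [310.2524 120.0228]
0.045 [0.6603 0.3189 0.1528] [309.9736 148.8614]
```

View pics/m3.png

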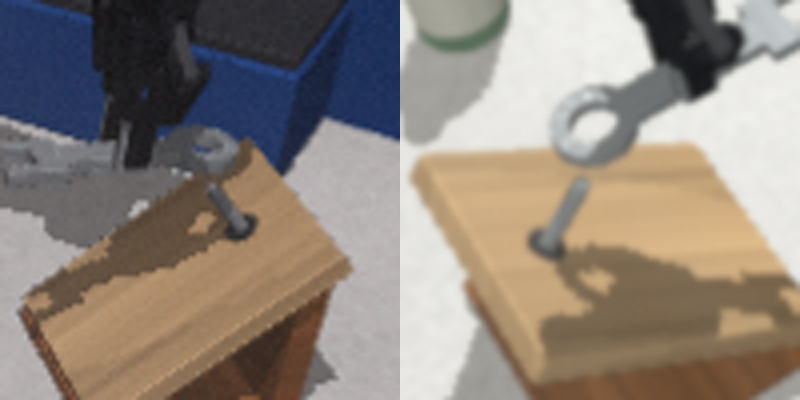

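Scene view: the eye is at (458,176.5) and the peg tip at (458,187). Side view: the eye is at (198.5,321.5) and the tip at (196,335).

```bash
python3 - <<'E'
from h import *
np.set_printoptions(precision=4,suppress=True)
s=load('s3');d=load('d3');c=load('w3')
e,er=tri([(s,(458,176.5)),(d,(198.5,321.5))]);print('eye',e,er)
t,tr=tri([(s,(457.8,187.2)),(d,(196.2,335.2))]);print('tip',t,tr)
e3,er=tri([(s,(458,176.5)),(d,(198.5,321.5)),(c,(317,196))]);print('eye3',e3,er)
print('eye from tcp', t2w(np.array([-.0026,.0006,-.0535])))
n=np.array([-.4545,-.4545,.766]); f=np.array([.6807,.3393,.1184])
for X in (e,e3):
  for o in (f,t-.044*n):
    q=X-o; k=q[2]/n[2]; m=q-k*n  # horizontal offset at eye height
    print('t %.4f'%k,'horiz off along heading %.4f'%(m@[.707,.707,0]),'along tool y %.4f'%(m@[.707,-.707,0]))
E
```

```text
eye [0.6551 0.3081 0.1868] [np.float64(3.2527097184236946), np.float64(3.2527097184238176)]
tip [0.6607 0.3188 0.1513] [np.float64(0.6727318399382051), np.float64(0.6727318399382687)]
eye3 [0.6539 0.3071 0.1874] [np.float64(4.637869603258501), np.float64(2.087616439527732), np.float64(2.9183623895179664)]
eye from tcp [0.6524 0.3054 0.1872]
t 0.0893 horiz off along heading 0.0172 along tool y 0.0039
t 0.0903 horiz off along heading 0.0182 along tool y 0.0036
t 0.0900 horiz off along heading 0.0161 along tool y 0.0038
t 0.0911 horiz off along heading 0.0171 along tool y 0.0035
```

>>> drive_tool([
  [1,-0.2,-0.1,0,0.1],
  [1.1,-0.2,-0.1,0,0.1],
  [0,0,0,0,0.1],
  [0,0,0,0,0.1],
  [0,0,0,0,0.1],
  [0,0,0,0,0.1],
])

```text
time: 6.1
eef_pos: [0.6126, 0.2738, 0.1644]
tcp_rot: [0.654, 0.27, -0.653, 0.271]
contact_force: [0.4, -0.2, -2.8]
opening: 0.23
```

```bash
python3 - <<'E'
from h import *
np.set_printoptions(precision=4,suppress=True)
c=snap('wrist','w4');a=snap('scene','s4')['frame'][:,:,::-1];b=snap('side','d4')['frame'][:,:,::-1]
def cr(im,x,y,w,h,W,H): return cv2.resize(im[y:y+h,x:x+w],(W,H),interpolation=cv2.INTER_CUBIC)
top=np.hstack([cr(a,420,150,75,75,300,300),cr(b,165,300,75,75,300,300)])
cv2.imwrite('pics/m4.png',np.hstack([np.vstack([top,top*0])[:300],cr(c['frame'][:,:,::-1],245,110,150,225,200,300)]))
plan((.6117,.2702,.162),-45)
E
```

```text
t 6.25 tcp [0.6125 0.2737 0.1644] yaw y -45.0 down [ 0.001  0.    -1.   ] turn -0.0
 shift cm before turn [0.24 0.2  0.3 ]  after turn [0.24 0.2  0.3 ]
```

View pics/m4.png

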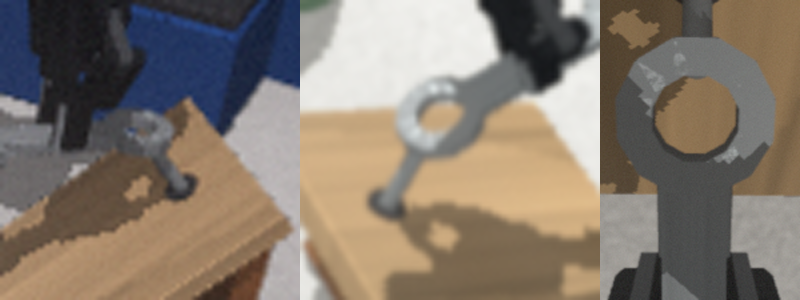

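The peg lines up sideways with the eye. The tip is still hidden under the uphill rim, as expected at this height, so I'll move on down along the peg axis.

>>> drive_tool([
  [0.4,0.1,-0.3,0,0.1],
  [0.4,0,-0.3,0,0.1],
  [0,0,0,0,0.1],
  [0,0,0,0,0.1],
  [0,0,0,0,0.1],
  [0,0,0,0,0.1],
])

```text
time: 6.85
eef_pos: [0.6175, 0.2775, 0.1562]
tcp_rot: [0.654, 0.271, -0.653, 0.27]
contact_force: [1.3, 1.6, -2.3]
opening: 0.228
```

```bash
python3 - <<'E'
from h import *
np.set_printoptions(precision=4,suppress=True)
c=snap('wrist','w5');d=snap('side','d5');s=snap('scene','s5')
a=s['frame'][:,:,::-1];b=d['frame'][:,:,::-1]
def cr(im,x,y,w,h,W,H): return cv2.resize(im[y:y+h,x:x+w],(W,H),interpolation=cv2.INTER_CUBIC)
cv2.imwrite('pics/m5.png',np.hstack([cr(a,420,160,50,50,250,250),cr(b,165,310,50,50,250,250),cr(c['frame'][:,:,::-1],255,130,130,130,250,250)]))
plan((.6117,.2702,.162),-45)
E
```

```text
t 7.00 tcp [0.6174 0.2774 0.1562] yaw y -45.0 down [ 0.001  0.001 -1.   ] turn -0.0
 shift cm before turn [-0.58  0.1   0.91]  after turn [-0.58  0.1   0.91]
```

View pics/m5.png

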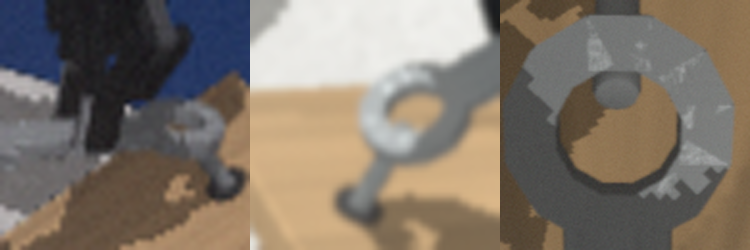

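The tip is now visible in the hole at wrist pixel (316,178), against a hole centre of (317,198).

```bash
python3 - <<'E'
from h import *
np.set_printoptions(precision=4,suppress=True)
c=load('w5');s=readout.get_state();r=R.from_quat(s['tcp_rot'])
def tl(X):return r.inv().apply(X-s['eef_pos'])*1e3
H=tl(onz(c,(316.9,197.6),s['eef_pos'][2]+.005)); print('hole tool mm',H)
for z in (.150,.152,.154):
  T=onz(c,(315.8,178.4),z);print(z,T,'tip tool',tl(T), 'scene',proj(load('scene0'),T),'side',proj(load('side0'),T))
E
```

```text
hole tool mm [ -4.9452   0.0926 -53.1982]
0.15 [0.659  0.3193 0.15  ] tip tool [  6.2497  -0.3052 -58.9909] scene [456.8802 187.3378] side [196.7078 335.859 ]
0.152 [0.6591 0.3195 0.152 ] tip tool [  4.2499  -0.3101 -59.2388] scene [457.1213 186.6783] side [196.424  335.4028]
0.154 [0.6593 0.3197 0.154 ] tip tool [  2.2502  -0.3151 -59.4867] scene [457.3628 186.0176] side [196.1394 334.9453]
```

The alignment is within 0.5 mm of the axis, so I'll slide down it.

>>> drive_tool([
  [0.4,0,-0.34,0,0.1],
  [0.4,0,-0.34,0,0.1],
  [0.4,0,-0.33,0,0.1],
  [0,0,0,0,0.1],
  [0,0,0,0,0.1],
])

```text
time: 7.5
eef_pos: [0.6247, 0.2848, 0.1436]
tcp_rot: [0.654, 0.271, -0.653, 0.27]
contact_force: [2.7, 2.0, -0.8]
opening: 0.234
```

>>> drive_tool([
  [0.4,0,-0.34,0,0.1],
  [0.4,0,-0.34,0,0.1],
  [0.4,0,-0.33,0,0.1],
  [0,0,0,0,0.1],
  [0,0,0,0,0.1],
])

```text
time: 8.0
eef_pos: [0.6318, 0.2919, 0.1317]
tcp_rot: [0.654, 0.271, -0.653, 0.27]
contact_force: [2.4, 2.4, -2.1]
opening: 0.233
```

```bash
python3 - <<'E'
from h import *
c=snap('wrist','w6');d=snap('side','d6')
b=d['frame'][:,:,::-1]
def cr(im,x,y,w,h,W,H): return cv2.resize(im[y:y+h,x:x+w],(W,H),interpolation=cv2.INTER_CUBIC)
cv2.imwrite('pics/m6.png',np.hstack([cr(b,155,300,80,80,320,320),cr(c['frame'][:,:,::-1],220,60,200,200,320,320)]))
plan((.6117,.2702,.162),-45)
E
```

```text
t 8.10 tcp [0.6316 0.2918 0.1319] yaw y -45.0 down [ 0.     0.001 -1.   ] turn -0.0
 shift cm before turn [-3.01  0.12  2.93]  after turn [-3.01  0.12  2.93]
```

View pics/m6.png

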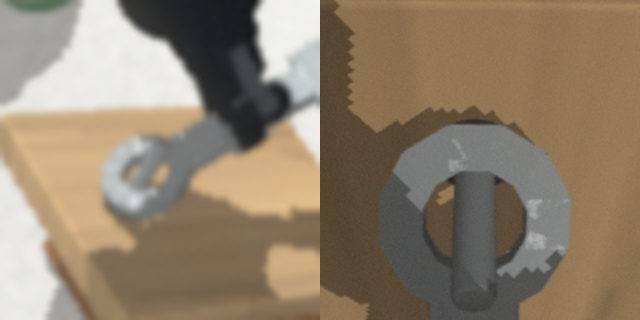

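The peg is well through the eye. I'll lower it a little more, then release.

>>> drive_tool([
  [0.3,0,-0.25,0,0.1],
  [0,0,0,0,0.1],
  [0,0,0,0,0.35],
  [0,0,0,0,0.5],
  [0,0,0,0,0.6],
  [0,0,0,0,0.6],
  [0,0,0,0,0.6],
])

```text
time: 8.8
eef_pos: [0.6331, 0.2931, 0.1288]
tcp_rot: [-0.653, -0.27, 0.653, -0.271]
contact_force: [0.3, -0.7, 0.3]
opening: 0.602
```

>>> drive_tool([
  [-2,0,0,0,0.6],
  [-4,0,0,0,0.6],
  [-5,0,0,0,0.6],
  [-4,0,0,0,0.6],
  [0,0,5,0,0.6],
  [0,0,5,0,0.6],
  [0,0,0,0,0.6],
])

```text
time: 9.5
eef_pos: [0.5574, 0.2196, 0.2764]
tcp_rot: [-0.651, -0.27, 0.656, -0.27]
contact_force: [0.1, 0.1, -1.3]
opening: 0.601
```

```bash
python3 - <<'E'
from h import *
c=snap('wrist','w7');d=snap('side','d7');s=snap('scene','s7')
a=s['frame'][:,:,::-1];b=d['frame'][:,:,::-1]
def cr(im,x,y,w,h,W,H): return cv2.resize(im[y:y+h,x:x+w],(W,H),interpolation=cv2.INTER_CUBIC)
# also punch/box crops from the clean start views for masks
s0=load('scene0')['frame'][:,:,::-1];d0=load('side0')['frame'][:,:,::-1]
cv2.imwrite('pics/m7.png',np.vstack([np.hstack([cr(a,400,160,100,75,400,300),cr(b,155,310,100,75,400,300)]),np.hstack([cr(s0,220,275,100,75,400,300),cr(d0,290,145,64,48,400,300)])]))
plan((.6117,.2702,.162),-45)
E
```

```text
t 9.65 tcp [0.5629 0.2226 0.2796] yaw y -45.0 down [ 0.002  0.001 -1.   ] turn -0.0
 shift cm before turn [11.77  0.07 -6.8 ]  after turn [11.77  0.08 -6.8 ]
```

View pics/m7.png

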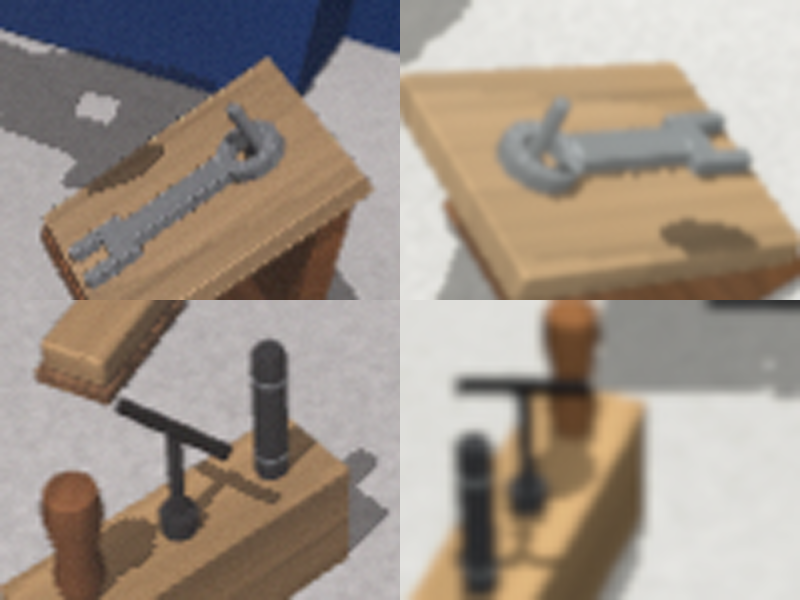

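The spanner lies flat on the board with the peg through its eye. The scene crop shows the punch's two bands at crop (268,383) and (271,458), and the side crop shows them at (475,482) and (479,571).

```bash
python3 - <<'E'
from h import *
np.set_printoptions(precision=4,suppress=True)
s=load('scene0');d=load('side0')
def A(x,y):return (220+x/4,275+(y-300)/4)
def B(x,y):return (290+(x-400)*.16,145+(y-300)*.16)
P={}
for n,a,b in [('band1',(268,383),(475,482)),('band2',(271,458),(479,571)),('top',(268,350),(474,445)),('hexbase',(178,522),(527,495)),('barA',(120,405),(582,388)),('barB',(228,452),(460,386))]:
    P[n],e=tri([(s,A(*a)),(d,B(*b))]);print(n,P[n],e[0])
x=P['band1']-P['hexbase'];print('rack dir',np.degrees(np.arctan2(x[1],x[0])),np.hypot(*x[:2]))
# ring by bright blob near guess
for c,u in ((s,(386,278)),(d,(246,238))):
    g=c['frame'].astype(int).sum(2)/3; u0=u; w=g[u[1]-9:u[1]+10,u[0]-12:u[0]+13]; print(w.round().astype(int)[::2,::2])
plan((.53,-.24,.25))
E
```

```text
band1 [ 0.5308 -0.2429  0.1292] 0.3016557436497867
band2 [ 0.5314 -0.2431  0.0755] 0.007943056012649857
top [ 0.5305 -0.242   0.1512] 0.1191660343419413
hexbase [ 0.5183 -0.3025  0.0722] 0.004518285857124413
barA [ 0.4896 -0.3044  0.1386] 1.8376216502498117
barB [ 0.5478 -0.2975  0.1379] 0.9614257578061559
rack dir 78.13430278284358 0.06089436589912914
[[107 108 109 112 109 108 106 110 111 105 116 162 182]
 [107 111 107 108 112 111 111 108 110 112 108 108 115]
 [110 109 108 105 156 171 171 160 112 106 110 110 109]
 [107 111 110 160 149 121 134 139 179 130 104 107 111]
 [109 108 110 171  98  72  71  88 108 179 110 109 111]
 [109 110 111 146 167  76  72  73 106 173 110 110 105]
 [111 110 112 108 134 178 171 174 174 118 109 108 110]
 [107 110 109 107 109 110 109 113 110 108 110 110 112]
 [109 105 110 110 109 108 108 109 110 108 108 107 110]
 [109 110 110 109 110 110 110 109 106 110 109 108 110]]
[[149 149 149 148 148 147 147 148 147 147 147 147 147]
 [149 148 148 149 149 148 147 147 147 148 149 148 148]
 [150 148 149 150 150 159 170 168 155 150 149 148 148]
 [149 148 148 152 179 189 174 182 203 164 148 149 148]
 [149 149 149 168 183 115  97  99 172 184 149 148 149]
 [149 149 149 166 180 102  87 103 183 176 148 149 150]
 [150 148 148 149 180 192 187 196 170 147 149 150 149]
 [148 148 147 148 148 154 153 143 148 150 149 148 149]
 [148 148 147 148 148 148 148 148 150 150 150 149 149]
 [148 148 147 148 148 148 148 148 148 148 148 151 159]]
t 9.65 tcp [0.5629 0.2226 0.2796] yaw y -45.0 down [ 0.002  0.001 -1.   ] turn 0.0
 shift cm before turn [ 2.93 30.41 35.02]  after turn [ 2.93 30.41 35.02]
```

>>> drive_tool([
  [0,3,3.5,-8.3,0.6],
  [0,3,3.8,-8.3,0.6],
  [0.5,2,4.4,-8.3,0.6],
  [0.5,1,4.8,-8.1,0.6],
  [0.5,1,4.8,0,0.6],
  [0.5,1,4.8,0,0.6],
  [0.5,1,4.8,0,0.6],
  [0,0,4.8,0,0.6],
  [0,0,0,0,0.6],
  [0,0,0,0,0.6],
])

```text
time: 10.65
eef_pos: [0.5363, -0.1567, 0.2549]
tcp_rot: [0.555, 0.439, -0.554, 0.439]
contact_force: [-0.2, 1.1, 0.4]
opening: 0.604
```

```bash
python3 - <<'E'
from h import *
plan((.531,-.243,.24),-12)
s=load('scene0');d=load('side0');print(onz(s,(386,277),.083),onz(d,(246,238),.083),tri([(s,(386,277)),(d,(246,238))]))
E
```

```text
t 10.65 tcp [ 0.5363 -0.1567  0.2549] yaw y -13.3 down [ 0.001  0.    -1.   ] turn -1.3
 shift cm before turn [1.49 1.47 8.52]  after turn [1.49 1.27 8.55]
[ 0.64449711 -0.0290729   0.083     ] [ 0.64533169 -0.0247338   0.083     ] (array([ 0.64483926, -0.02679322,  0.0811931 ]), [np.float64(1.1894678435282313), np.float64(1.1894678435280572)])
```

>>> drive_tool([
  [0.5,0.6,4.3,-1.3,0.6],
  [0,0.7,4.2,0,0.6],
  [0,0,0,0,0.6],
  [0,0,0,0,0.6],
  [0,0,0,0,0.6],
])

```text
time: 11.15
eef_pos: [0.5302, -0.2396, 0.2495]
tcp_rot: [0.549, 0.446, -0.548, 0.446]
contact_force: [-0.1, 0.2, -0.1]
opening: 0.601
```

```bash
python3 - <<'E'
from h import *
np.set_printoptions(precision=4,suppress=True)
c=snap('wrist','w8');cv2.imwrite('pics/w8.png',c['frame'][:,:,::-1])
plan((.531,-.243,.24),-12)
print('pred top',proj(c,(.531,-.243,.155)),'shoulder',proj(c,(.531,-.243,.07)))
g=c['frame'].max(2); m=(g<60).astype(np.uint8)
n,l,st,ce=cv2.connectedComponentsWithStats(m)
for i in range(1,n):
    if st[i,4]>200: print(st[i],ce[i].round(1))
E
```

```text
t 11.20 tcp [ 0.5301 -0.2395  0.2495] yaw y -11.7 down [ 0.  0. -1.] turn 0.3
 shift cm before turn [0.95 0.16 0.32]  after turn [0.95 0.17 0.32]
pred top [318.1015 254.7654] shoulder [317.3578 224.3767]
[ 331    0  202   80 2862] [390.1  44.3]
[ 591    0   45   88 3649] [611.8  41.4]
[ 561  178   79   93 3664] [596.2 219.5]
[ 424  198   87   81 2488] [462.6 234.1]
[304 216  25  47 805] [315.8 238.3]
[  0 260 108  85 844] [ 52.2 300. ]
[629 268  11 115 462] [635.1 315.4]
[ 276  277   78   61 1251] [314.8 311.3]
[    0   303   640   177 52079] [314. 422.]
[298 334  33  48 890] [314.3 356.7]
```

View pics/w8.png

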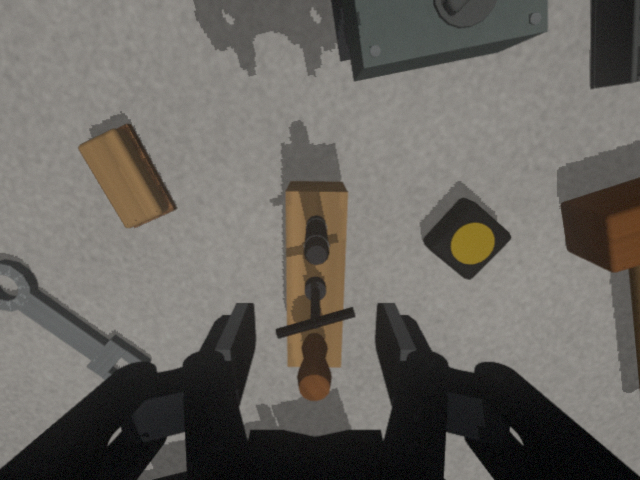

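The punch top is at about (317,252), within 3 px of the prediction. The hex key and marker lie behind it, clear of the fingers' line.

>>> drive_tool([
  [4,0.15,0.25,0,0.6],
  [4,0,0,0,0.6],
  [4,0,0,0,0.6],
  [2.5,0,0,0,0.6],
  [1,0,0,0,0.6],
  [0,0,0,0,0.6],
  [0,0,0,0,0.6],
])

```text
time: 11.9
eef_pos: [0.5315, -0.2441, 0.0961]
tcp_rot: [0.549, 0.445, -0.549, 0.447]
contact_force: [0.1, -0.0, 0.8]
opening: 0.604
```

```bash
python3 - <<'E'
from h import *
plan((.531,-.242,.094),-12)
E
```

```text
t 11.90 tcp [ 0.5315 -0.2441  0.0961] yaw y -11.8 down [ 0.002 -0.002 -1.   ] turn 0.2
 shift cm before turn [ 0.21 -0.09 -0.2 ]  after turn [ 0.21 -0.1  -0.2 ]
```

>>> drive_tool([
  [0.2,0,-0.15,0,0.4],
  [0,0,0,0,0.1],
  [0,0,0,0,0.05],
  [0,0,0,0,0.05],
  [0,0,0,0,0.05],
  [0,0,0,0,0.05],
  [0,0,0,0,0.05],
], force=80)

```text
time: 12.6
eef_pos: [0.5314, -0.243, 0.0939]
tcp_rot: [0.549, 0.445, -0.549, 0.446]
contact_force: [-0.7, 2.0, 6.5]
opening: 0.193
```

>>> drive_tool([
  [-1,0,0,0,0.05],
  [-2,0,0,0,0.05],
  [-3,0,0,0,0.05],
  [-4,0,0,0,0.05],
  [-3,0,0,0,0.05],
  [0,0,0,0,0.05],
  [0,0,0,0,0.05],
])

```text
time: 13.3
eef_pos: [0.5304, -0.2426, 0.2223]
tcp_rot: [-0.549, -0.445, 0.549, -0.446]
contact_force: [0.1, 0.8, -2.8]
opening: 0.19
```

```bash
python3 - <<'E'
from h import *
np.set_printoptions(precision=4,suppress=True)
snap('wrist','w9');snap('scene','s9');snap('side','d9')
plan((.645,-.027,.22),-12)
E
```

```text
t 13.45 tcp [ 0.5293 -0.2418  0.2195] yaw y -11.9 down [-0.004  0.003 -1.   ] turn 0.1
 shift cm before turn [ -0.04   6.9  -23.4 ]  after turn [ -0.04   6.85 -23.41]
```

>>> drive_tool([
  [0,1.4,-4.7,0,0.05],
  [0,1.4,-4.7,0,0.05],
  [0,1.4,-4.7,0,0.05],
  [0,1.4,-4.7,0,0.05],
  [0,1.2,-4.6,0,0.05],
  [0,0,0,0,0.05],
  [0,0,0,0,0.05],
  [0,0,0,0,0.05],
])

```text
time: 14.25
eef_pos: [0.6444, -0.0282, 0.2207]
tcp_rot: [-0.548, -0.446, 0.55, -0.445]
contact_force: [-0.5, -0.3, -0.8]
opening: 0.19
```

```bash
python3 - <<'E'
from h import *
np.set_printoptions(precision=4,suppress=True,linewidth=220)
cs={n:snap(n,n+'10') for n in('wrist','scene','side')}
plan((.645,-.027,.22),-12)
tip=t2w(np.array([.1045-.0187,0,0]));sh=t2w(np.array([.0425-.0187,0,0])); print('tip pred',tip)
for n,c in cs.items():
    g=c['frame'].astype(int).mean(2); a=proj(c,tip);b=proj(c,sh);r=proj(c,(.645,-.027,.083))
    print(n,'tip',a,'shoulder',b,'ring',r)
    # along the pin: darkest columns / rows profile perpendicular to it
    t=(a-b)/np.linalg.norm(a-b);nrm=np.array([-t[1],t[0]])
    for f in (.4,.6,.8,.95,1.05):
        q=b+(a-b)*f; pr=[int(cv2.getRectSubPix(g.astype(np.float32),(1,1),tuple((q+nrm*k).astype(float)))[0,0]) for k in range(-10,11)]
        print(f,pr)
    k=[int(cv2.getRectSubPix(g.astype(np.float32),(1,1),tuple((a+t*k).astype(float)))[0,0]) for k in range(-10,13)];print('along',k)
    x,y=r.round().astype(int); 
    br=c['frame'][y-25:y+26,x-25:x+26].astype(int); print('ring max',br.mean(2).max())
E
```

```text
t 14.40 tcp [ 0.6447 -0.029   0.2219] yaw y -12.0 down [-0.001 -0.    -1.   ] turn 0.0
 shift cm before turn [ 0.19 -0.01 -0.2 ]  after turn [ 0.19 -0.01 -0.2 ]
tip pred [ 0.6447 -0.029   0.1361]
wrist tip [316.9869 255.9204] shoulder [317.3354 296.9316] ring [316.7675 231.5344]
0.4 [47, 38, 36, 37, 36, 34, 35, 36, 36, 34, 35, 37, 36, 39, 43, 53, 63, 76, 90, 100, 102]
0.6 [89, 69, 58, 56, 60, 56, 59, 60, 59, 57, 58, 59, 59, 64, 88, 101, 102, 104, 104, 106, 104]
0.8 [96, 79, 60, 56, 60, 58, 57, 59, 60, 58, 60, 54, 59, 78, 97, 103, 103, 101, 104, 102, 104]
0.95 [105, 87, 64, 54, 56, 58, 62, 58, 62, 61, 56, 55, 63, 83, 103, 101, 107, 103, 102, 103, 103]
1.05 [105, 92, 69, 58, 56, 59, 59, 60, 60, 59, 57, 59, 70, 89, 103, 104, 104, 107, 104, 105, 106]
along [59, 58, 60, 59, 60, 61, 54, 57, 56, 54, 55, 59, 56, 59, 65, 82, 128, 159, 164, 165, 158, 140, 97]
ring max 172.33333333333334
scene tip [388.8167 258.9762] shoulder [392.2509 236.4421] ring [386.6383 276.5827]
0.4 [112, 111, 111, 112, 114, 121, 141, 168, 158, 103, 111, 110, 132, 185, 186, 182, 181, 181, 183, 184, 185]
0.6 [149, 125, 1
[... 647 characters left out ...]
.4 [227, 226, 223, 217, 209, 198, 184, 173, 157, 136, 124, 125, 135, 147, 154, 156, 157, 158, 159, 159, 159]
0.6 [158, 157, 155, 151, 140, 126, 123, 127, 129, 125, 120, 123, 132, 141, 144, 145, 145, 146, 145, 142, 144]
0.8 [159, 159, 158, 154, 145, 129, 114, 104, 102, 107, 115, 116, 111, 105, 104, 104, 105, 105, 107, 109, 117]
0.95 [159, 158, 156, 151, 140, 132, 137, 139, 137, 128, 122, 124, 124, 125, 127, 126, 120, 114, 111, 110, 114]
1.05 [158, 159, 160, 157, 150, 140, 132, 129, 130, 127, 127, 131, 138, 142, 142, 139, 133, 125, 117, 116, 124]
along [121, 120, 122, 120, 116, 115, 114, 116, 119, 122, 125, 127, 123, 130, 149, 159, 160, 161, 161, 162, 175, 203, 205]
ring max 232.66666666666666
```

```bash
python3 - <<'E'
from h import *
np.set_printoptions(precision=4,suppress=True,linewidth=220)
c=load('wrist10');f=c['frame'].astype(int);g=f.mean(2)
x0,y0=317,231
sub=g[y0-30:y0+31,x0-35:x0+36]; m=(sub>128).astype(np.uint8)
n,l,st,ce=cv2.connectedComponentsWithStats(m)
for i in range(1,n):
    if st[i,4]>30:
        pts=np.argwhere(l==i)[:,::-1].astype(np.float32); h=cv2.convexHull(pts); print(st[i]+[x0-35,y0-30,0,0,0],cv2.fitEllipse(h),)
cen=None
i=max(range(1,n),key=lambda i:st[i,4]);pts=np.argwhere(l==i)[:,::-1].astype(np.float32);e=cv2.fitEllipse(cv2.convexHull(pts))
u=np.array(e[0])+[x0-35,y0-30];print('ring px',u,'world',onz(c,u,.083),onz(c,u,.080))
print('pin tip world',onz(c,(314.5,253),.136), 'scene-based', tri([(load('scene10'),(389.3,259.5)),(c,(314.5,253))]))
E
```

```text
[296 213  39  38 591] ((32.832496643066406, 30.796754837036133), (37.496768951416016, 38.934844970703125), 89.20731353759766)
ring px [314.8325 231.7968] world [ 0.6435 -0.0269  0.083 ] [ 0.6433 -0.0277  0.08  ]
pin tip world [ 0.6435 -0.0267  0.136 ] scene-based (array([ 0.6442, -0.0272,  0.1336]), [np.float64(0.9488179064120865), np.float64(0.9488179064120768)])
```

Pin tip and ring agree within about 1 mm in the wrist view. I'll go down.

>>> drive_tool([
  [2,0,0,0,0.05],
  [2,0,0,0,0.05],
  [2,0,0,0,0.05],
  [1.2,0,0,0,0.05],
  [0.6,0,0,0,0.05],
  [0,0,0,0,0.05],
  [0,0,0,0,0.05],
  [0,0,0,0,0.05],
])

```text
time: 15.2
eef_pos: [0.6461, -0.0278, 0.1459]
tcp_rot: [0.55, 0.445, -0.548, 0.446]
contact_force: [0.1, -0.6, -0.7]
opening: 0.19
```

>>> drive_tool([
  [0.3,0,0,0,0.05],
  [0,0,0,0,0.05],
  [0,0,0,0,0.05],
])

```text
time: 15.5
eef_pos: [0.6452, -0.0275, 0.1414]
tcp_rot: [-0.549, -0.446, 0.549, -0.446]
contact_force: [0.3, 0.8, -0.3]
opening: 0.188
```

>>> drive_tool([
  [0.3,0,0,0,0.05],
  [0,0,0,0,0.05],
  [0,0,0,0,0.05],
])

```text
time: 15.8
eef_pos: [0.6452, -0.0275, 0.1383]
tcp_rot: [-0.549, -0.446, 0.549, -0.446]
contact_force: [0.2, -0.2, -1.6]
opening: 0.192
```

>>> drive_tool([
  [0.2,0,0,0,0.05],
  [0,0,0,0,0.05],
  [0,0,0,0,0.05],
  [0,0,0,0,0.05],
])

```text
time: 16.2
eef_pos: [0.6454, -0.0276, 0.1368]
tcp_rot: [0.549, 0.446, -0.549, 0.446]
contact_force: [-1.1, -0.3, 1.7]
opening: 0.19
```

>>> drive_tool([
  [0.2,0,0,0,0.05],
  [0,0,0,0,0.05],
  [0,0,0,0,0.05],
  [0,0,0,0,0.05],
])

```text
time: 16.6
eef_pos: [0.6454, -0.0276, 0.1347]
tcp_rot: [0.549, 0.446, -0.549, 0.446]
contact_force: [-0.1, 0.2, 2.4]
opening: 0.19
```

>>> drive_tool([
  [0.2,0,0,0,0.05],
  [0,0,0,0,0.05],
  [0,0,0,0,0.05],
  [0,0,0,0,0.05],
])

```text
time: 17.0
eef_pos: [0.6454, -0.0276, 0.1326]
tcp_rot: [0.549, 0.446, -0.549, 0.446]
contact_force: [-1.0, -1.4, 3.8]
opening: 0.189
```

>>> drive_tool([
  [0.2,0,0,0,0.05],
  [0,0,0,0,0.05],
  [0,0,0,0,0.05],
  [0,0,0,0,0.05],
])

```text
time: 17.4
eef_pos: [0.6457, -0.0277, 0.1319]
tcp_rot: [0.549, 0.445, -0.549, 0.446]
contact_force: [-1.9, -0.2, 7.1]
opening: 0.19
```

>>> drive_tool([
  [0.2,0,0,0,0.05],
  [0,0,0,0,0.05],
  [0,0,0,0,0.05],
  [0,0,0,0,0.05],
  [0,0,0,0,0.05],
])

```text
time: 17.9
eef_pos: [0.646, -0.0277, 0.1317]
tcp_rot: [0.549, 0.445, -0.549, 0.446]
contact_force: [-2.9, 0.1, 12.7]
opening: 0.191
```

The force built up at about the spring rate over some 6 mm, and then the travel stopped with the force rising to 12.7 N. A last numeric check comes before handing in.

```bash
python3 - <<'E'
from h import *
s=snap('scene','s11');d=snap('side','d11')
def df(a,b,x,y,w,h): 
    q=np.abs(a['frame'].astype(int)-b['frame'])[y:y+h,x:x+w].mean(2); return q.mean().round(2),(q>40).mean().round(3)
print('spanner scene',df(s,load('s7'),415,180,70,50),'side',df(d,load('d7'),175,330,80,40))
print('marker/hexkey scene',df(s,load('scene0'),225,298,55,40))
st=readout.get_state();print(st['time'],st['eef_pos'],st['contact_force'],st['opening'])
sign_off()
E
```

```text
spanner scene (np.float64(19.89), np.float64(0.198)) side (np.float64(18.8), np.float64(0.167))
marker/hexkey scene (np.float64(5.01), np.float64(0.0))
18.0 [ 0.64598918 -0.02765557  0.13167711] [-3.45933407  0.86349872 12.59784851] 0.1886013699374494
the job is handed in; nothing more can be done
```

```bash
python3 - <<'E'
from h import *
for a,b,(x,y,w,h) in (('s7','s11',(415,190,50,45)),('d7','d11',(178,330,70,40))):
    M=[]
    for t in (a,b):
        p=cv2.cvtColor(load(t)['frame'],cv2.COLOR_RGB2HSV)[y:y+h,x:x+w]; M.append(p[:,:,1]<60)
    print(a,M[0].sum(),M[1].sum(),'IoU',(M[0]&M[1]).sum()/(M[0]|M[1]).sum())
E
```

```text
s7 861 863 IoU 0.9793340987370838
d7 1120 1124 IoU 0.9893617021276596
```

I hung the small spanner by its eye on the peg, took the punch from its rack hole and pressed the reset button to its stop. I handed the job in at 18.0 s, still gripping the punch and holding the button down. `sign_off()` gave no verdict, and the button's joint value can't be read directly.

- **Button:** Contact began at about TCP z = 0.138. The force then rose over about 6 mm of travel, and the punch stopped at 0.1317 with about 12.6 N upward. That fits the button's spring and hard stop.
- **Grip:** The opening held at 0.19, about 16 mm against the 18 mm grip.
- **Spanner:** After release, the pictures showed it flat on the board with the peg through its eye. I did not measure its final eye offset. I expect about 7 mm down the slope, from the hole and peg sizes.
- **Check that disagreed:** The raw picture difference at the spanner's place was large (about 20% of pixels), and I handed in without resolving it. A check afterwards on the saved pictures showed its grey outline unchanged (overlap 0.98 and 0.99), so the difference was probably the arm's shadow.
- **Rack tools:** The marker and hex key looked unchanged from the start, with no pixels clearly different.

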